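Slide the sample plate out over the riser's edge

TASK

With the fingertips only, push the clear resin disc sideways out of the dark metal plate's way, leaving it on the white riser; then slide the plate out over the riser's near long edge, squarely, until the line scribed across it lies over that edge (35 mm overhang), so that the next person can take it by the overhang. Push only: do not lift or tip the plate or the disc, do not let them fall off, never send the plate well past its line, and leave the other things on the riser and the worktop where they are. Finish with the hand clear.

Things in the scene. Friction and masses are not known exactly. Their poses are not given: they have to be found in the camera images.
- riser: low white laminate riser standing fixed on the worktop, 240 mm deep (its x) x 300 mm wide (its y) x 30 mm high; origin at the centre of its underside; its x axis points away from the robot (turned up to 0.2 rad about the vertical), so its near long edge is at x = -120 mm in its frame and its top at z = 30 mm
- riser_edge (a point): middle of the riser's near long edge, at the height of the riser's top; axes as the riser's
- plate: loose flat dark grey metal plate (anodised aluminium) lying on the riser, 110 mm long (its x) x 80 mm wide (its y) x 8 mm thick, about 190 g, a tiny light dot at each corner and one light line scribed across its width, 35 mm from the end that faces the robot; origin at the centre of its underside; x axis points away from the robot, along the riser's x to within 0.1 rad at the start; about 30 mm of bare riser lies behind its far end
- plate_line (a point): middle of the scribed line, at the height of the plate's underside (x = -20 mm in the plate's frame); at the start it lies about 135 mm from the near edge. Overhang is 35 mm when this is right over the edge
- disc: loose clear resin disc with an insect in it, 67 mm diameter x 24 mm high, about 85 g, lying flat on the riser between the plate and the near edge; origin at the centre of its underside. It is out of the way when all of it lies beyond the line of one of the plate's long sides, to the left or to the right: its centre 75 mm or more from the plate's long centre line; there is room for that on the riser on either side
- block: clear resin block with an insect, 30 x 44 x 20 mm, loose, standing on the riser near its far left corner, beside the plate; stays where it is; origin at the centre of its underside
- loupe: small folded pocket loupe, 38 x 30 x 18 mm, loose, on the riser near its far right corner, beside the plate; stays where it is; origin at the centre of its underside
- vial_a: vial with a cap, 23 mm diameter x 60 mm high, loose on the worktop behind the riser on the right; stays; origin at the centre of its underside
- vial_b: vial with a cap, 23 mm diameter x 60 mm high, loose on the worktop behind the riser on the left; stays; origin at the centre of its underside
- dropper: small dropper bottle, 33 mm diameter x 85 mm high, loose on the worktop at the back left; stays; origin at the centre of its underside
Not all that is in view belongs to the job. There is more than one size of the disc; the one meant has the size given above.

How it is judged:
On the way, in this order (a step that is already met when the one before it is completed fails the run):
1. the disc lies aside, out of the plate's way, still flat on the riser, while the plate's line is still at least 60 mm from the edge ((y of disc in the frame of plate above 0.062 m or y of disc in the frame of plate below -0.062 m) and z of disc in the frame of riser_edge between -0.003 and 0.004 m and angle between disc's own z axis and vertical below 0.06 rad and x of plate_line in the frame of riser_edge above 0.06 m), for 0.2 s.
2. the plate's line lies over the near edge (within 8 mm), the plate square to it (x of plate_line in the frame of riser_edge between -0.008 and 0.008 m and angle between the x axis of plate and the x axis of riser, either way round below 0.12 rad and angle between plate's own z axis and vertical below 0.05 rad), for 0.2 s.
At the end, for the whole second after the job is handed in: The plate rests flat on the riser with its scribed line within 8 mm of the near edge (overhang 27 to 43 mm) and square to it within 0.12 rad; the disc rests flat on the riser, its centre at least 70 mm to the side of the plate's centre line; both at rest (all of step 2 and (y of disc in the frame of plate above 0.07 m or y of disc in the frame of plate below -0.07 m) and z of disc in the frame of riser_edge between -0.003 and 0.004 m and angle between disc's own z axis and vertical below 0.06 rad and z of plate in the frame of riser_edge between -0.003 and 0.004 m and linear speed of each of plate, disc below 0.01 m/s); the robot touches nothing.
It fails at once if the plate is lifted, tipped or dropped (z of plate in the frame of riser_edge above 0.012 m or z of plate in the frame of riser_edge below -0.012 m or angle between plate's own z axis and vertical above 0.2 rad).
It fails at once if the disc is lifted, tipped or dropped (z of disc in the frame of riser_edge above 0.012 m or z of disc in the frame of riser_edge below -0.012 m or angle between disc's own z axis and vertical above 0.3 rad).
It fails at once if the plate goes more than 15 mm beyond its line (x of plate_line in the frame of riser_edge below -0.015 m).
It fails at once if another thing (block, loupe, vial, dropper bottle) is shifted more than 15 mm or tipped (distance of any of block, loupe, vial_a, vial_b, dropper from where it was at the start of the episode above 0.015 m or angle between any of block, loupe, vial_a, vial_b, dropper's own z axis and vertical above 0.3 rad).
It also fails if it takes over 51 s, if anything falls off the work surface, if the arm or the gripper's body presses on something with over 40 N, if the wrist force passes 120 N, or if a joint passes its speed limit or range.

ROBOT

A 6-joint arm with a two-finger parallel gripper is mounted at the origin on a cart in front of the work surface, level with it; the furniture and walls round the work are solid. World frame = base frame: x ahead of the robot, y to its left, z up, the work surface at z = 0. Lengths are in m, angles in rad, forces in N, time in s.
With the tool pointing down it reaches from about 0.35 to 0.775 m from the base axis. Payload 5.5 kg.
Tool frame: the origin (TCP) lies between the finger pads; the fingertips stand 22 mm ahead of it and the grasp point (between the pads) lies 3 mm ahead of it (env.finger_overhang is the distance from the TCP to the fingertips, in m); y points along the fingers, x is the direction in which the jaws open and shut, and the axes are right-handed (so a half turn about y gives the same grasp; the last joint's range is limited). The gripper opens to 85 mm and grips with 20 to 120 N. Pads are 22 mm wide; open, the fingers measure 114 mm over their backs; the gripper's body (76 mm by 85 mm) begins 54 mm behind the grasp point. The pads swing forward as they close: fully open they stand 13 mm farther back than shut.
Start: joints at [1.13, 0.313, 0.046, 1.304, 0, 1.431], TCP at [0.17, 0.549, 0.253] pointing down, gripper open.
Joint ranges: [-2.76, 2.76], [-0.86, 1.69], [-1.03, 1.26], [-2.2, 2.34], [-1.47, 1.5], [-3.14, 3.14]. Speed limits (rad/s): [2.57, 2.57, 3.14, 3.14, 3.14, 3.14].

INTERFACE

Orientations are given as a unit quaternion [w, x, y, z].
In Python, from workcell import monitor, cams, job, env gives the robot as it stands.
- The arm moves only by the tool drive_tool, never from a script. Its argument "plan" is text: rows parted by semicolons, each of 7 numbers parted by spaces: the opening, from -1 (shut) to 1 (fully open), then the shift along the tool's x, y, z in mm, then the turn, a rotation vector about the tool's x, y, z in degrees. In form: gripper x y z rx ry rz; .... A call has 1 to 8 rows; each row shifts and turns the pose as measured when the row begins, along the tool's axes as they then stand; what a row does not reach is not made up. A row lasts 1/8 s, in which the tool goes at most 62.5 mm and 10.7 degrees, less where a joint would pass 70% of its speed; a pose out of reach is approached as far as the arm can. A call is refused whole if a number of a shift passes 62.5 or a number of a turn 10.7, either way. A call with a gripper value outside its range is refused whole. The fingers move at their own pace and stop on an object; "grip_force" is the grip in N (left out, the last holds). Time passes only in rows, so rows that do not move let the fingers close. It gives the time, the measured TCP pose, the force and the opening at its end, in the units of the state.
- monitor.get_state(): the state, without advancing time (a new reading comes with each control period).
- cams.read_camera(name): name is "side" or "top" or "wrist"; returns (picture, depth): 400x640x3 uint8, red, green, blue; 400x640 float32, m along the optical axis (not along the pixel's ray), 0 where there is no reading.
- cams.calibration(name): a dict with "fx", "fy", "cx", "cy" (pixels), "R" (3x3) and "t" (3): a world point X has camera coordinates R X + t. Camera axes: x right, y down, z forward; pixel columns grow to the right and rows downward; lengths in m; the calibration is good to about 2 mm. A picture is of the moment at which its call begins: read the wrist's pose just before it. calibration takes no time and is no camera call; for the wrist camera it gives the pose at the moment of the call.
- job.hand_in(): hands the job in, once; it reports no verdict.
The state is a dict: "clock": time; "joint_pos": joint angles; "qvel": joint speeds; "tau": joint torques, N m; "tcp_pos": TCP position; "orientation": TCP orientation; "wrist_force": force on the tool from outside, world axes, zero at the start; "ft_torque": the same for the moment, N m; "finger_gap": finger opening in m.
Only numpy, scipy, OpenCV 4.12 (cv2) and the standard library are available. Lean on these libraries where they do the work, as an engineer would, in place of code of your own. Each camera call takes 0.05 s, during which the arm holds its last target.

## Working session

There is one attempt and no reset: what is moved stays moved. The work goes in short steps, Python scripts to look and compute and a tool call to move; the robot and the scene stay as the last step left them, time stands still between calls to the robot, and variables do not carry over. Pictures are saved under pics/ and viewed, and the job is handed in when it is done.

Besides the shell and the picture viewer there is one more tool, called after "Call:" by a JSON object that holds its "op" and its "data", one argument or row to a line. drive_tool: Moves the arm, as the interface text tells. Its arguments: {"type":"object","properties":{"plan":{"type":"string"},"grip_force":{"type":"number"}},"required":["plan"]}

```bash
mkdir -p pics; ls
cat > h.py <<'E'
from workcell import monitor,cams,job,env
import numpy as np,cv2
def grab(n,tag):
    c=cams.calibration(n); p,d=cams.read_camera(n)
    cv2.imwrite(f'pics/{tag}_{n}.png',p[:,:,::-1]); np.savez(f'pics/{tag}_{n}.npz',p=p,d=d,**{k:np.array(v) for k,v in c.items()})
    return p,d,c
def load(tag,n):
    z=np.load(f'pics/{tag}_{n}.npz'); return z['p'],z['d'],{k:z[k] for k in('fx','fy','cx','cy','R','t')}
def ray(c,u,v,z):
    R=np.array(c['R']);t=np.array(c['t']);o=-R.T@t
    d=R.T@np.array([(u-c['cx'])/c['fx'],(v-c['cy'])/c['fy'],1.])
    return o+d*(z-o[2])/d[2]
def proj(c,X):
    q=np.array(c['R'])@np.array(X)+np.array(c['t']); return q[0]/q[2]*c['fx']+c['cx'],q[1]/q[2]*c['fy']+c['cy']
E
python3 - <<'E'
from h import *
print(monitor.get_state())
for n in('top','side','wrist'):
    p,d,c=grab(n,'a'); print(n,c)
E
```

```text
pics
{'clock': 0.0, 'joint_pos': array([ 1.13039450e+00,  3.14009579e-01,  4.49716346e-02,  1.30358794e+00,
       -1.54552270e-05,  1.43119349e+00]), 'qvel': array([ 6.14556833e-04,  6.95378722e-04,  4.24445440e-06,  7.03407520e-04,
       -9.40934411e-04, -2.58830935e-04]), 'tau': array([ 6.91635455e-05, -4.80625069e+01,  2.98533171e+01,  1.93502696e-02,
       -3.18947923e-04, -1.10824698e-05]), 'tcp_pos': array([0.17017547, 0.54874846, 0.2524006 ]), 'orientation': array([-0.56895967,  0.56958428,  0.41887243, -0.4200054 ]), 'wrist_force': array([-0.10444366, -0.02801688,  0.39942464]), 'ft_torque': array([-0.00620179,  0.01988659, -0.01738386]), 'finger_gap': 0.08531887519074602}
top {'fx': 436.84857537580336, 'fy': 436.84857537580336, 'cx': 316.1659530885695, 'cy': 207.59150360708327, 'R': array([[ 1.67781614e-02, -9.99857404e-01,  1.91445727e-03],
       [-9.88014658e-01, -1.68732204e-02, -1.53435098e-01],
       [ 1.53445522e-01,  6.82846983e-04, -9.88156873e-01]]), 't': array([-0.00391397,  0.5975867 ,  0.96946033])}
side {'fx': 468.87492527994476, 'fy': 468.87492527994476, 'cx': 306.1575012766321, 'cy': 196.21754946096755, 'R': array([[ 0.9462328 , -0.32334367,  0.00961071],
       [-0.19414279, -0.59140223, -0.782657  ],
       [ 0.25875098,  0.73870988, -0.62237902]]), 't': array([-0.56541778,  0.1607829 ,  0.94588998])}
wrist {'fx': 279.6301639305902, 'fy': 279.6301639305902, 'cx': 320.4848560213482, 'cy': 201.56944295605976, 'R': array([[ 0.29685028,  0.95492344, -0.00106603],
       [ 0.92265587, -0.28653138,  0.25808121],
       [ 0.24614234, -0.07759506, -0.96612264]]), 't': array([-0.57538355, -0.03381279,  0.37699524])}
```

View pics/a_top.png

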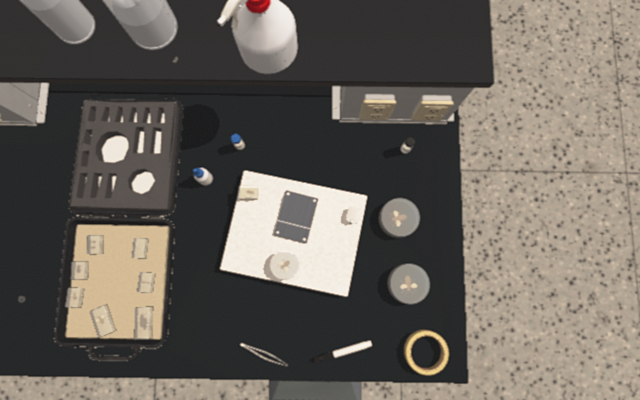

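View pics/a_side.png

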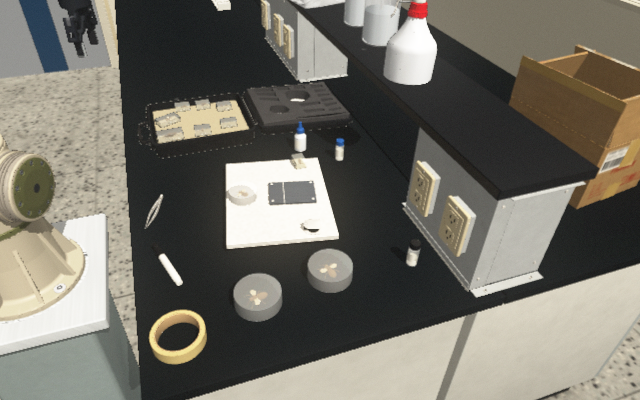

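The top view shows the white riser at about (294,233), the dark plate at (296,216) with its line near row 222, and the block at (248,194). The loupe is at (348,215), vials at (237,142) and (407,147), and the dropper at (202,177).

Candidates for the disc are the clear disc on the riser (283,266) and the larger grey discs on the worktop (400,217) and (408,284). I choose (283,266), since it lies on the riser between plate and near edge. Next I check its size.

```bash
cat > m.py <<'E'
from h import *
import sys
def riser(p,c):
    # white low-sat mask -> largest contour quad
    hsv=cv2.cvtColor(p,cv2.COLOR_RGB2HSV)
    m=((hsv[...,2]>150)&(hsv[...,1]<60)).astype(np.uint8); m[:160]=0;m[310:]=0;m[:,:210]=0;m[:,375:]=0
    m=cv2.morphologyEx(m,cv2.MORPH_OPEN,np.ones((3,3)))
    cs,_=cv2.findContours(m,cv2.RETR_EXTERNAL,cv2.CHAIN_APPROX_NONE); k=max(cs,key=cv2.contourArea)
    pts=np.array([ray(c,u,v,.03)[:2] for u,v in cv2.convexHull(k)[:,0]],np.float32)
    return cv2.minAreaRect(pts)
def plate(p,c,box=(255,170,335,275),z=.038):
    hsv=cv2.cvtColor(p,cv2.COLOR_RGB2HSV); x0,y0,x1,y1=box
    m=(hsv[...,2]<110).astype(np.uint8); mm=np.zeros_like(m); mm[y0:y1,x0:x1]=m[y0:y1,x0:x1]
    mm=cv2.morphologyEx(mm,cv2.MORPH_CLOSE,np.ones((5,5)))
    cs,_=cv2.findContours(mm,cv2.RETR_EXTERNAL,cv2.CHAIN_APPROX_NONE); k=max(cs,key=cv2.contourArea)
    pts=np.array([ray(c,u,v,z)[:2] for u,v in k[:,0]],np.float32)
    return cv2.minAreaRect(pts),k
if __name__=='__main__':
    p,d,c=load('a','top')
    r=riser(p,c); print('riser',r, cv2.boxPoints(r))
    q,k=plate(p,c); print('plate',q,cv2.boxPoints(q))
    for n,(u0,v0,u1,v1) in dict(small=(255,240,315,295),g1=(370,190,430,245),g2=(380,255,440,312)).items():
        s=cv2.resize(p[v0:v1,u0:u1,::-1],None,fx=6,fy=6,interpolation=cv2.INTER_CUBIC); cv2.imwrite(f'pics/crop_{n}.png',s)
    s=cv2.resize(p[160:310,210:380,::-1],None,fx=4,fy=4,interpolation=cv2.INTER_CUBIC); cv2.imwrite('pics/crop.png',s)
    for u,v in[(283,266),(400,217),(408,284)]: print(d[v,u])
E
python3 m.py
```

```text
riser ((0.5421490669250488, 0.057091474533081055), (0.3017800450325012, 0.24124568700790405), 79.03871154785156) [[ 0.3950358  -0.06810977]
 [ 0.6318801  -0.11398161]
 [ 0.68926233  0.18229273]
 [ 0.45241803  0.22816455]]
plate ((0.6677109003067017, 0.05880317836999893), (0.04116931930184364, 0.187616229057312), 0.9876195788383484) [[ 0.6455124   0.15224256]
 [ 0.6487462  -0.03534581]
 [ 0.6899094  -0.0346362 ]
 [ 0.6866756   0.15295216]]
0.9872893
1.0274401
1.0030137
```

View pics/crop.png

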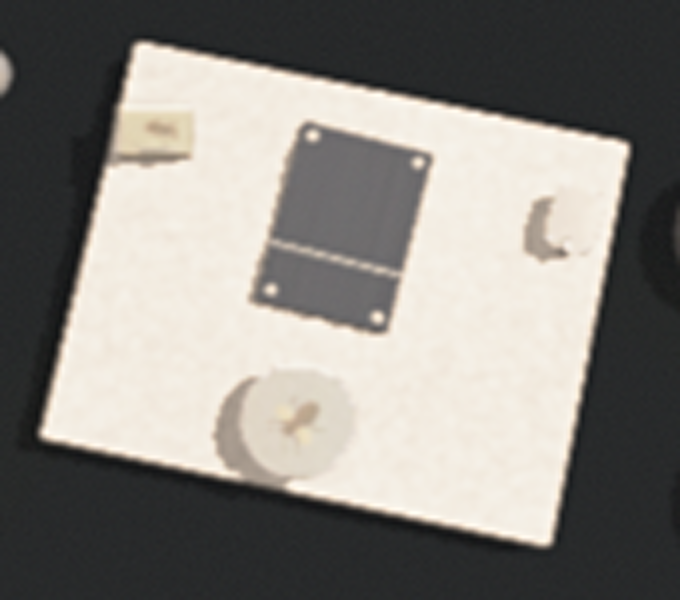

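The crop confirms the disc, a roughly 28 px circle at (284.5,265.8). The plate corners are at crop (305,123), (432,155), (387,333) and (250,300). I still need to fix the plate segmentation and compute frames.

```bash
cat > m2.py <<'E'
from m import *
def plate(p,c,seed,z=.038):
    g=cv2.cvtColor(p,cv2.COLOR_RGB2GRAY)
    m=((g>60)&(g<150)).astype(np.uint8)
    m=cv2.morphologyEx(m,cv2.MORPH_OPEN,np.ones((3,3)))
    m=cv2.morphologyEx(m,cv2.MORPH_CLOSE,np.ones((5,5)))
    n,l=cv2.connectedComponents(m); lab=l[seed[1],seed[0]]
    cs,_=cv2.findContours((l==lab).astype(np.uint8),cv2.RETR_EXTERNAL,cv2.CHAIN_APPROX_NONE); k=max(cs,key=cv2.contourArea)
    return cv2.minAreaRect(np.array([ray(c,u,v,z)[:2] for u,v in k[:,0]],np.float32))
if __name__=='__main__':
    p,d,c=load('a','top'); 
    print('plate',plate(p,c,(296,205)))
    a=np.radians(-10.96); X=np.array([np.cos(a),np.sin(a)]);Y=np.array([-X[1],X[0]]); E=np.array([.5421,.0571])-.12*X
    print('edge',E)
    o=np.array([210,160])
    def show(n,u,v,z):
        w=ray(c,u,v,z)[:2]; print(n,w.round(4),'riser_edge frame mm',(1e3*np.array([(w-E)@X,(w-E)@Y])).round(1)); return w
    # -0.5px from resize centre convention ~ (x+.5)/4-.5
    f=lambda x,y:(210+(x+.5)/4-.5,160+(y+.5)/4-.5)
    for n,x,y,z in[('cFL',305,123,.038),('cFR',432,155,.038),('cNR',387,333,.038),('cNL',250,300,.038),('lineL',270,241,.038),('lineR',403,273,.038),
      ('disc',298,423,.054),('disc L',241,423,.054),('disc R',355,423,.054),('disc T',298,368,.054),('blk NR',192,152,.05),('blk FR',194,112,.05),('loupe',572,220,.048),('loupe nl',550,245,.048)]:
        show(n,*f(x,y),z)
    for n,u in [('g1',(379.5,419.5,217)),('g2',(387,430,284))]:
        print(n,'diam',np.linalg.norm(ray(c,u[0],u[2],.024)-ray(c,u[1],u[2],.024)))
E
python3 m2.py
```

```text
plate ((0.5770871639251709, 0.05518510565161705), (0.07995274662971497, 0.10916608572006226), 76.4069595336914)
edge [0.42428878 0.07991484]
cFL [0.6387 0.0783] riser_edge frame mm [210.8  39.2]
cFR [0.6208 0.0031] riser_edge frame mm [207.5 -38. ]
cNR [0.5158 0.0275] riser_edge frame mm [ 99.8 -34.1]
cNL [0.5336 0.1073] riser_edge frame mm [102.1  47.7]
lineL [0.5683 0.0968] riser_edge frame mm [138.2  43.9]
lineR [0.5508 0.0189] riser_edge frame mm [135.9 -35.9]
disc [0.463  0.0764] riser_edge frame mm [38.7  3.9]
disc L [0.4624 0.1086] riser_edge frame mm [32.  35.4]
disc R [0.4635 0.0442] riser_edge frame mm [ 45.3 -27.6]
disc T [0.4939 0.0772] riser_edge frame mm [68.9 10.6]
blk NR [0.6181 0.1426] riser_edge frame mm [178.3  98.4]
blk FR [0.6418 0.1423] riser_edge frame mm [201.6 102.6]
loupe [ 0.5822 -0.0785] riser_edge frame mm [ 185.2 -125.5]
loupe nl [ 0.5675 -0.0658] riser_edge frame mm [ 168.3 -115.9]
g1 diam 0.09479484912360621
g2 diam 0.0995478539616958
```

View pics/crop_small.png

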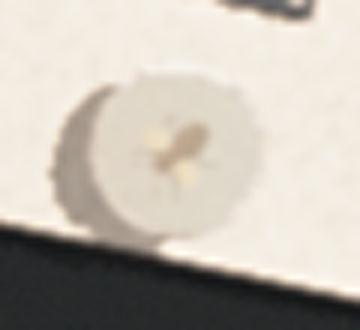

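The disc measures about 65 mm and the grey ones 95–100 mm, so the choice stands. Now I check tool axes, env and clearances.

Run:
```python
from h import *
from scipy.spatial.transform import Rotation as Ro
print([ (a,getattr(env,a)) for a in dir(env) if not a.startswith('_')])
s=monitor.get_state(); q=s['orientation']; R=Ro.from_quat([q[1],q[2],q[3],q[0]]).as_matrix(); print(R.round(3))
c=cams.calibration('wrist'); print('camera offset in tool',R.T@(-np.array(c['R']).T@c['t']-s['tcp_pos']))
p,d,c=load('a','top')
for u,v in[(200,60),(300,78),(450,60),(237,142),(407,147),(202,177)]:
    z=d[v,u]; Xc=np.array([(u-c['cx'])/c['fx']*z,(v-c['cy'])/c['fy']*z,z]); print(u,v,(c['R'].T@(Xc-c['t'])).round(3))
```

```text
[('MotionError', <class 'workcell.MotionError'>), ('finger_overhang', 0.022)]
[[ 0.296 -0.001 -0.955]
 [ 0.955 -0.001  0.296]
 [-0.001 -1.     0.   ]]
camera offset in tool [ 0.00105053 -0.1198046   0.06425557]
200 60 [0.846 0.233 0.265]
300 78 [0.813 0.041 0.265]
450 60 [ 0.854 -0.245  0.267]
237 142 [0.748 0.194 0.06 ]
407 147 [ 0.747 -0.207  0.045]
202 177 [0.664 0.274 0.052]
```

View pics/a_wrist.png

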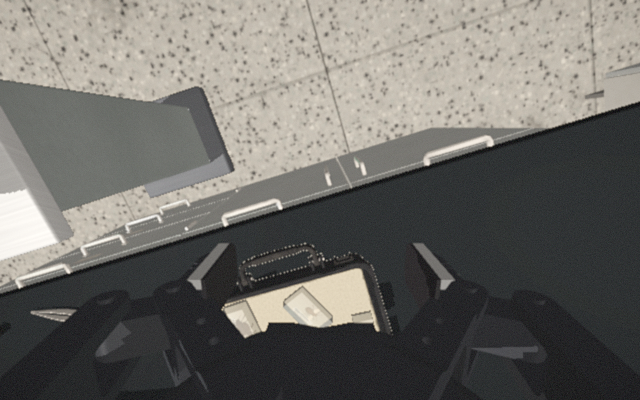

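Tool y is down, so turning is about y, with a negative value turning counter-clockwise from above. The plan is to spread the fingers to about 40 mm as a two-prong fork. I push the disc to the right (−Y of the riser) with it, then turn the hand and push the plate's far end with two prongs. First, travel at height.

Call:
{"op": "drive_tool", "data": {
  "plan": "-0.06 -35 0 -46 0 0 0;-0.06 -35 0 -46 0 0 0;-0.06 -35 0 -46 0 0 0;-0.06 -35 0 -46 0 0 0;-0.06 -35 0 -46 0 0 0;-0.06 -35 0 -46 0 0 0;-0.06 -35 0 -46 0 0 0;-0.06 -35 0 -46 0 0 0",
  "grip_force": 20
}}

```text
clock: 1.15
tcp_pos: [0.4448, 0.1652, 0.2507]
orientation: [-0.567, 0.568, 0.422, -0.423]
wrist_force: [0.5, 1.2, -0.2]
finger_gap: 0.0403
```

Call:
{"op": "drive_tool", "data": {
  "plan": "-0.06 0 0 0 0 10.5 0;-0.06 0 0 0 0 10.5 0;-0.06 0 0 0 0 10.5 0;-0.06 0 0 0 0 10.5 0;-0.06 0 0 0 0 10.5 0;-0.06 0 0 0 0 10.5 0;-0.06 0 0 0 0 10.5 0;-0.06 0 0 0 0 10.5 0"
}}

```text
clock: 2.15
tcp_pos: [0.4463, 0.1594, 0.2481]
orientation: [-0.701, 0.704, -0.08, 0.077]
wrist_force: [0.7, -0.2, -0.2]
finger_gap: 0.0401
```

```bash
cat > g.py <<'E'
from h import *
from scipy.spatial.transform import Rotation as Ro
a=np.radians(-10.96); X=np.array([np.cos(a),np.sin(a)]);Y=np.array([-X[1],X[0]]); E=np.array([.5421,.0571])-.12*X
def go(x,y,z,th):
    """goal in edge-frame mm, z world mm, th = tool x angle in riser frame deg"""
    s=monitor.get_state();q=s['orientation'];R=Ro.from_quat([q[1],q[2],q[3],q[0]]).as_matrix();t=s['tcp_pos']
    w=np.array([*(E+x/1e3*X+y/1e3*Y),z/1e3])
    b=np.radians(th)+a; Rg=np.array([[np.cos(b),0,-np.sin(b)],[np.sin(b),0,np.cos(b)],[0,-1,0]])
    print('now edge',((t[:2]-E)@X*1e3).round(1),((t[:2]-E)@Y*1e3).round(1),'z',(t[2]*1e3).round(1),'clk',s['clock'],'F',s['wrist_force'].round(1),'gap',s['finger_gap'])
    print('shift tool mm',(R.T@(w-t)*1e3).round(1),'turn deg',np.degrees(Ro.from_matrix(R.T@Rg).as_rotvec()).round(2), 'shift after turn',(Rg.T@(w-t)*1e3).round(1))
E
python3 -c "
from g import *
go(38,55,62,0)"
```

```text
now edge 6.5 82.2 z 248.1 clk 2.15 F [ 0.7 -0.2 -0.2] gap 0.04011693220673891
shift tool mm [ 33.1 186.1 -25.5] turn deg [ 0.23 -1.78 -0.25] shift after turn [ 31.5 186.1 -27.2]
```

Call:
{"op": "drive_tool", "data": {
  "plan": "-0.06 16 30 -14 0.2 -1.8 -0.2;-0.06 16 30 -14 0 0 0;-0.06 0 50 0 0 0 0;-0.06 0 50 0 0 0 0;-0.06 0 15 0 0 0 0;-0.06 0 0 0 0 0 0"
}}

```text
clock: 2.9
tcp_pos: [0.4726, 0.1244, 0.0682]
orientation: [0.704, -0.704, 0.068, -0.068]
wrist_force: [-0.6, -0.4, -0.1]
finger_gap: 0.0399
```

```bash
python3 -c "
from g import *
go(38,55,62,0)
grab('wrist','b');grab('side','b')
p=cv2.imread('pics/b_side.png')[130:270,190:370]; cv2.imwrite('pics/b_crop.png',cv2.resize(p,None,fx=4,fy=4,interpolation=cv2.INTER_CUBIC))"
```

```text
now edge 39.0 52.8 z 68.2 clk 2.9 F [-0.6 -0.4 -0.1] gap 0.03994255943850455
shift tool mm [-1.   6.2  2.2] turn deg [-0.01 -0.02  0.02] shift after turn [-1.   6.2  2.2]
```

View pics/b_crop.png

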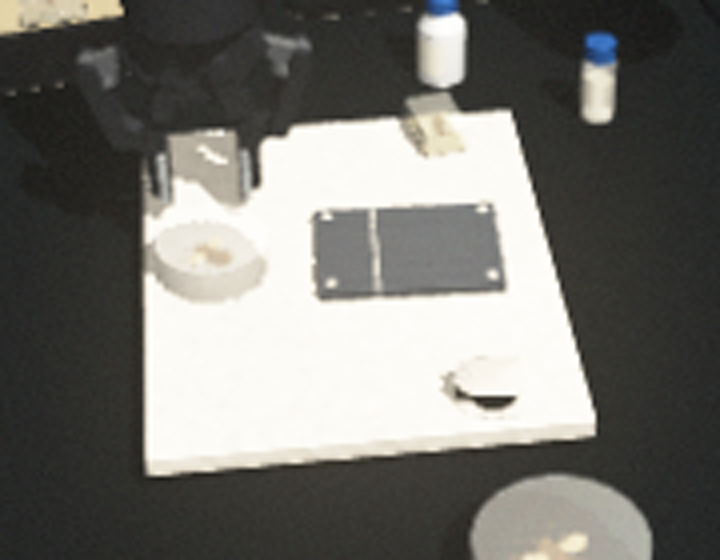

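View pics/b_wrist.png

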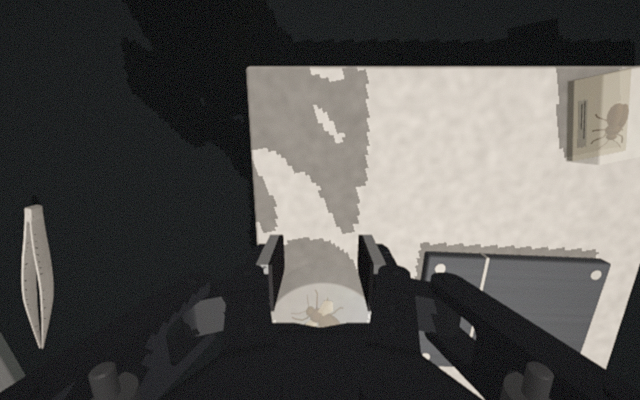

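The side crop shows the two fingertips (crop x 155–250, y 200) just left of the disc (150–265), clear of the plate. Next I lower and push slowly in −z, drifting slightly away from the near edge.

Call:
{"op": "drive_tool", "data": {
  "plan": "-0.06 0 7 1 0 0 0;-0.06 0 7 0 0 0 0;-0.06 0 1 0 0 0 0;-0.06 0 0 -8 0 0 0;-0.06 1 0 -8 0 0 0;-0.06 1 0 -8 0 0 0;-0.06 1 0 -8 0 0 0;-0.06 0 0 0 0 0 0"
}}

```text
clock: 4.0
tcp_pos: [0.4731, 0.0913, 0.0568]
orientation: [0.704, -0.703, 0.065, -0.071]
wrist_force: [0.4, -0.1, 0.8]
finger_gap: 0.0401
```

```bash
python3 -c "
from g import *
go(48,-47,55,0)
grab('wrist','c');grab('side','c')
p=cv2.imread('pics/c_side.png')[130:270,190:370]; cv2.imwrite('pics/c_crop.png',cv2.resize(p,None,fx=4,fy=4,interpolation=cv2.INTER_CUBIC))"
```

```text
now edge 45.8 20.5 z 56.8 clk 4.0 F [ 0.4 -0.1  0.8] gap 0.040071447323514385
shift tool mm [  2.2   1.6 -67.5] turn deg [-0.15 -0.04  0.51] shift after turn [  2.2   1.8 -67.5]
```

View pics/c_crop.png

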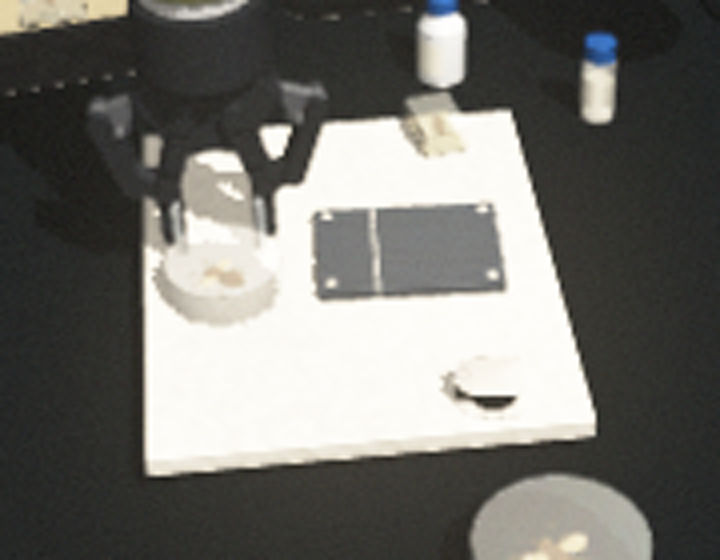

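The disc has moved right with the fork (now crop (217,285)). I carry on straight.

Call:
{"op": "drive_tool", "data": {
  "plan": "-0.06 0 0 -9 0 0 0;-0.06 0 0 -9 0 0 0;-0.06 0 0 -9 0 0 0;-0.06 0 0 -9 0 0 0;-0.06 0 0 -9 0 0 0;-0.06 0 0 -9 0 0 0;-0.06 0 0 -8 0 0 0;-0.06 0 0 0 0 0 0"
}}

```text
clock: 5.1
tcp_pos: [0.4608, 0.0268, 0.0568]
orientation: [0.705, -0.703, 0.064, -0.071]
wrist_force: [0.3, 0.5, -0.2]
finger_gap: 0.0396
```

```bash
python3 -c "
from g import *
go(48,-47,55,0)
grab('top','d');grab('side','d')
p=cv2.imread('pics/d_side.png')[130:270,190:370]; cv2.imwrite('pics/d_crop.png',cv2.resize(p,None,fx=4,fy=4,interpolation=cv2.INTER_CUBIC))"
```

```text
now edge 45.9 -45.2 z 56.8 clk 5.1 F [ 0.3  0.5 -0.2] gap 0.03959059980254845
shift tool mm [ 2.1  1.8 -1.8] turn deg [-0.19  0.01  0.54] shift after turn [ 2.1  1.8 -1.8]
```

View pics/d_crop.png

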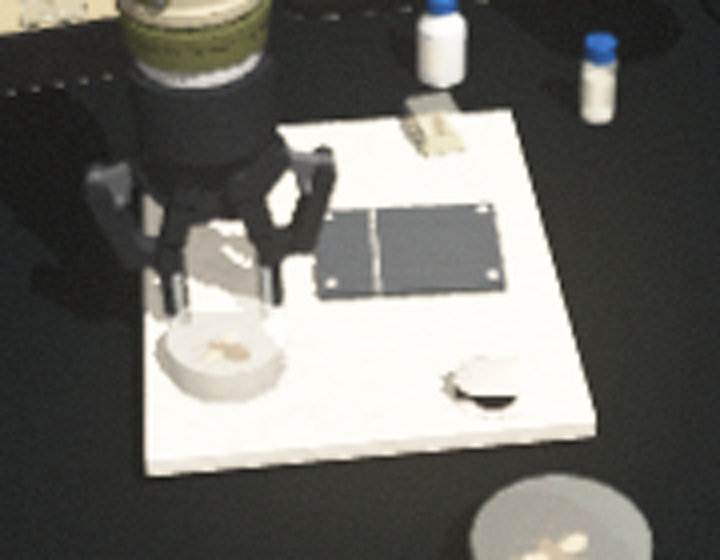

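```bash
python3 -c "
from g import *
for tag,u,v in(('a',190+205/4,130+253/4),('c',190+218/4,130+280/4),('d',190+220/4,130+350/4)):
    p,d,c=load(tag,'side'); w=ray(c,u,v,.054)[:2]; print(tag,(w-E)@X*1e3,(w-E)@Y*1e3)
"
```

```text
a 39.00149262898675 -11.904554944045536
c 45.51045372850867 -37.570067837362906
d 44.43989960925066 -97.88791395278749
```

By the fork geometry the disc is now at y ≈ −83 mm in the riser frame. I back off, rise, and check from the top camera.

Call:
{"op": "drive_tool", "data": {
  "plan": "-0.06 0 0 12 0 0 0;-0.06 0 0 12 0 0 0;-0.06 0 -50 0 0 0 0;-0.06 0 -50 20 0 0 0;0.05 50 -30 40 0 -10.5 0;0.05 50 0 30 0 -10.5 0;0.05 30 0 0 0 -10.5 0;0.05 0 0 0 0 -10.5 0"
}}

```text
clock: 6.2
tcp_pos: [0.6007, 0.1449, 0.1883]
orientation: [0.679, -0.679, -0.201, 0.193]
wrist_force: [-0.8, 0.2, 0.4]
finger_gap: 0.0449
```

```bash
python3 -c "
from g import *
go(230,3,160,90)
grab('top','e')
p=cv2.imread('pics/e_top.png')[160:310,210:380]; cv2.imwrite('pics/e_crop.png',cv2.resize(p,None,fx=4,fy=4,interpolation=cv2.INTER_CUBIC))"
```

```text
now edge 160.8 97.3 z 188.3 clk 6.2 F [-0.8  0.2  0.4] gap 0.044941323661278586
shift tool mm [ -14.5   28.4 -116. ] turn deg [  0.4  -46.74   0.52] shift after turn [-94.3  28.3 -69.2]
```

View pics/e_crop.png

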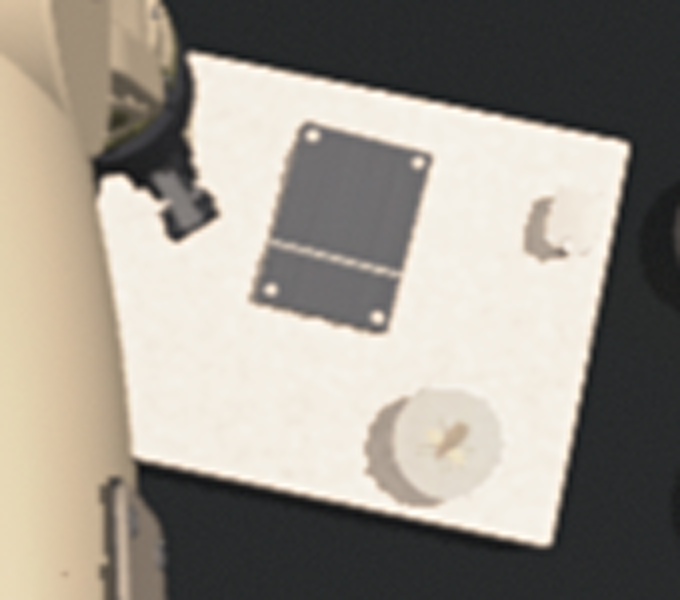

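The disc is at crop (447,445), about 82 mm to the right, clear of the plate's side line and well on the riser. The plate has not moved. Next I turn square and go behind the plate.

Call:
{"op": "drive_tool", "data": {
  "plan": "0.05 0 0 0 0.4 -10.5 0.5;0.05 0 0 0 0 -10.5 0;0.05 0 0 0 0 -10.5 0;0.05 0 0 0 0 -10.5 0;0.05 0 0 0 0 -4.7 0;0.05 -45 0 -35 0 0 0;0.05 -45 0 -35 0 0 0;0.05 0 20 0 0 0 0"
}}

```text
clock: 7.25
tcp_pos: [0.6513, 0.0517, 0.167]
orientation: [0.545, -0.541, -0.453, 0.453]
wrist_force: [-0.6, 0.6, -0.4]
finger_gap: 0.045
```

```bash
python3 -c "
from g import *
go(230,3,70,90)
grab('wrist','f')"
```

```text
now edge 228.2 15.4 z 167.0 clk 7.25 F [-0.6  0.6 -0.4] gap 0.04498866427790334
shift tool mm [-12.8  97.   -1.9] turn deg [-0.17  0.63  0.19] shift after turn [-12.4  97.   -1.8]
```

View pics/f_wrist.png

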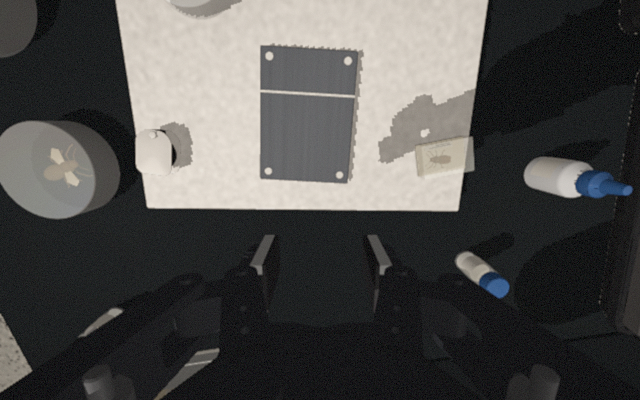

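The wrist view shows the plate's far end at row ~182 (columns 261–349) and the riser's far edge at row ~209. The hand is behind and above it. I check the far-end position in this view, too.

```bash
python3 -c "
from g import *
p,d,c=load('f','wrist')
for n,u,v,z in(('fr',261,180,.038),('fl',349,183,.038),('nr',261,46,.038),('nl',359,50,.038),('edgeR',148,208,.03),('edgeL',459,211,.03),('lineR',261,92,.038),('lineL',355,95,.038)):
    w=ray(c,u,v,z)[:2]; print(n,((w-E)@X*1e3).round(1),((w-E)@Y*1e3).round(1))
"
```

```text
fr 210.6 -37.0
fl 212.6 42.5
nr 101.5 -32.2
nl 103.6 46.6
edgeR 240.2 -147.6
edgeL 240.5 150.2
lineR 136.2 -33.7
lineL 137.7 44.8
```

Both views agree. I descend to just above the riser.

Call:
{"op": "drive_tool", "data": {
  "plan": "0.05 -12 30 -2 0 0.6 0;0.05 0 30 0 0 0 0;0.05 0 30 0 0 0 0;0.05 0 10 0 0 0 0;0.05 0 0 0 0 0 0"
}}

```text
clock: 7.92
tcp_pos: [0.6448, 0.0467, 0.0607]
orientation: [0.55, -0.542, -0.447, 0.451]
wrist_force: [0.5, -0.1, -0.5]
finger_gap: 0.0448
```

```bash
python3 -c "
from g import *
go(230,3,52,90)
grab('side','g');grab('wrist','g')
p=cv2.imread('pics/g_side.png')[130:270,190:370]; cv2.imwrite('pics/g_crop.png',cv2.resize(p,None,fx=4,fy=4,interpolation=cv2.INTER_CUBIC))"
```

```text
now edge 222.8 9.3 z 60.7 clk 7.925 F [ 0.5 -0.1 -0.5] gap 0.04481312989912153
shift tool mm [-6.3  8.6 -7.3] turn deg [-0.76 -0.17  0.17] shift after turn [-6.3  8.7 -7.2]
```

View pics/g_crop.png

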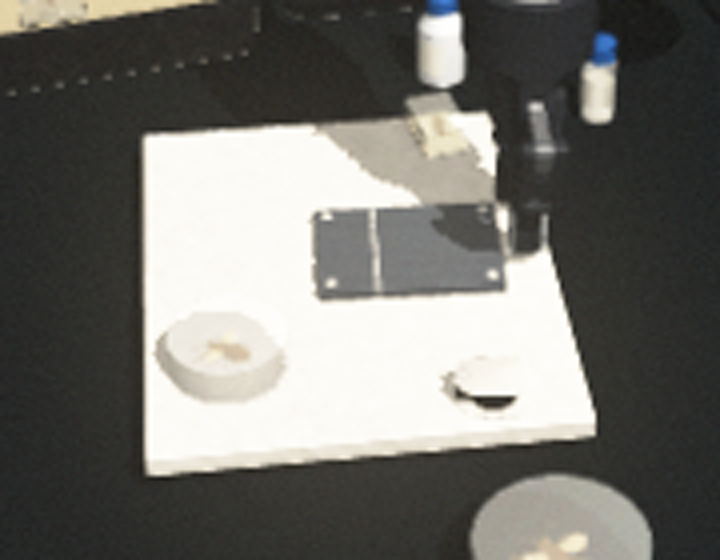

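View pics/g_wrist.png

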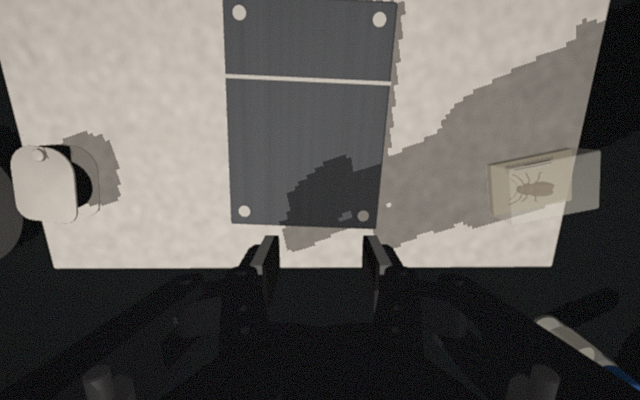

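The fingertips are just behind the plate but 7 mm closer than wanted, so I correct that and then feel down for the riser.

Call:
{"op": "drive_tool", "data": {
  "plan": "0.05 -6 0 -7 -0.8 0 0;0.05 0 0 0 0 0 0;0.05 0 0 0 0 0 0"
}}

```text
clock: 8.4
tcp_pos: [0.654, 0.0385, 0.065]
orientation: [-0.545, 0.548, 0.452, -0.446]
wrist_force: [0.5, -0.4, 0.0]
finger_gap: 0.0446
```

Call:
{"op": "drive_tool", "data": {
  "plan": "0.05 0 2 0 0 0 0;0.05 0 2 0 0 0 0;0.05 0 2 0 0 0 0;0.05 0 0 0 0 0 0"
}}

```text
clock: 8.9
tcp_pos: [0.654, 0.0384, 0.0587]
orientation: [-0.545, 0.548, 0.452, -0.446]
wrist_force: [-0.3, -0.4, 0.0]
finger_gap: 0.045
```

```bash
python3 -c "
from g import *
go(230,3,52,90)"
```

```text
now edge 233.4 2.9 z 58.7 clk 8.9 F [-0.3 -0.4  0. ] gap 0.04495102717820965
shift tool mm [0.  6.7 3.5] turn deg [ 0.52 -0.21  0.23] shift after turn [0.1 6.7 3.4]
```

Call:
{"op": "drive_tool", "data": {
  "plan": "0.05 0 2 3 0.3 -0.2 0;0.05 0 2 0 0 0 0;0.05 0 0 0 0 0 0"
}}

```text
clock: 9.28
tcp_pos: [0.6506, 0.0392, 0.0541]
orientation: [0.546, -0.545, -0.452, 0.448]
wrist_force: [-0.3, 1.0, 0.1]
finger_gap: 0.0446
```

```bash
python3 -c "
from g import *
go(230,3,52,90)
p,d,c=grab('side','h'); p=p[:,:,::-1][165:205,290:340]; cv2.imwrite('pics/h_crop.png',cv2.resize(p,None,fx=14,fy=14,interpolation=cv2.INTER_CUBIC))"
```

```text
now edge 230.0 3.0 z 54.1 clk 9.275 F [-0.3  1.   0.1] gap 0.04456398980637381
shift tool mm [-0.   2.1 -0. ] turn deg [0.17 0.01 0.22] shift after turn [-0.   2.1 -0. ]
```

View pics/h_crop.png

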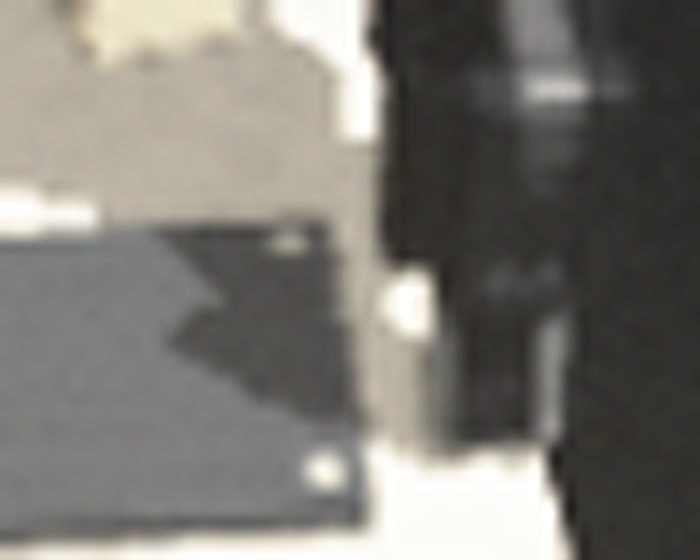

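Call:
{"op": "drive_tool", "data": {
  "plan": "0.05 0 2 0 0 0 0;0.05 0 1 0 0 0 0;0.05 0 0 0 0 0 0"
}}

```text
clock: 9.7
tcp_pos: [0.6508, 0.0392, 0.0512]
orientation: [-0.545, 0.545, 0.452, -0.448]
wrist_force: [0.5, 0.6, -0.5]
finger_gap: 0.0451
```

Call:
{"op": "drive_tool", "data": {
  "plan": "0.05 0 1 0 0 0 0;0.05 0 1 0 0 0 0"
}}

```text
clock: 9.95
tcp_pos: [0.651, 0.0391, 0.0499]
orientation: [-0.545, 0.546, 0.452, -0.448]
wrist_force: [-2.8, 0.7, 9.1]
finger_gap: 0.0449
```

Call:
{"op": "drive_tool", "data": {
  "plan": "0.05 0 1 0 0 0 0;0.05 0 1 0 0 0 0"
}}

```text
clock: 10.2
tcp_pos: [0.651, 0.0392, 0.05]
orientation: [-0.545, 0.546, 0.452, -0.448]
wrist_force: [-2.5, 1.2, 6.6]
finger_gap: 0.0445
```

I felt the riser at TCP z ≈ 50 mm. I raise 2.5 mm and start pushing in +z.

Call:
{"op": "drive_tool", "data": {
  "plan": "0.05 0 -2.5 0 0 0 0;0.05 0 0 0 0 0 0;0.05 0 0 4 0 0 0;0.05 0 0 5 0 0 0;0.05 0 0 6 0 0 0;0.05 0 0 6 0 0 0;0.05 0 0 6 0 0 0;0.05 0 0 0 0 0 0"
}}

```text
clock: 11.2
tcp_pos: [0.6231, 0.0446, 0.0525]
orientation: [-0.545, 0.546, 0.452, -0.447]
wrist_force: [-0.2, 1.2, 1.0]
finger_gap: 0.0449
```

```bash
python3 -c "
from g import *
go(110,3,52.5,90)
grab('side','i');grab('wrist','i')"
```

```text
now edge 201.9 3.2 z 52.5 clk 11.2 F [-0.2  1.2  1. ] gap 0.04485806300953431
shift tool mm [-0.2 -0.6 91.9] turn deg [ 0.36 -0.    0.22] shift after turn [-0.2 -0.  91.9]
```

View pics/i_wrist.png

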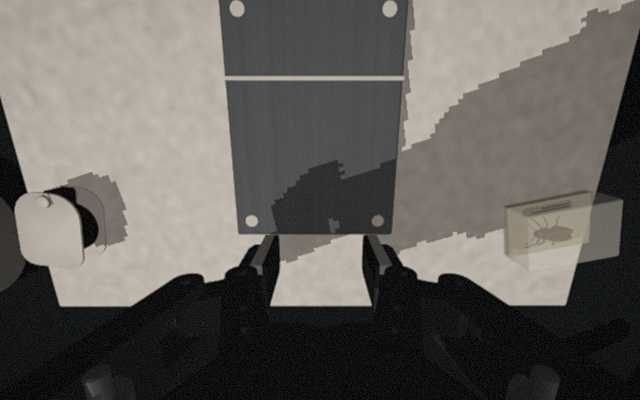

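The plate is squared against both fingertips, with the line level at row 77. I measure the line from this image, then continue.

```bash
cat > ln.py <<'E'
from g import *
import sys
tag=sys.argv[1]; p,d,c=load(tag,'wrist')
g=cv2.cvtColor(p,cv2.COLOR_RGB2GRAY).astype(int)
r0,r1=int(sys.argv[2]),int(sys.argv[3]); P=[]
for u in range(235,396,4):
    col=g[r0:r1,u]; k=col.argmax(); w=np.clip(g[r0:r1,u]-90,0,None); v=r0+(w*np.arange(r1-r0)).sum()/max(w.sum(),1); P.append(ray(c,u,v,.038)[:2])
P=np.array(P); x=(P-E)@X*1e3;y=(P-E)@Y*1e3; k=np.polyfit(y,x,1); print('line x at y=mean',x.mean(),'std',x.std(),'slope rad',k[0],'y range',y.min(),y.max())
E
python3 ln.py i 70 86
```

```text
line x at y=mean 117.01779533186887 std 0.008009402446485627 slope rad -3.753685710896842e-05 y range -33.56673480059898 37.22652240298085
```

Call:
{"op": "drive_tool", "data": {
  "plan": "0.05 0 0 8 0.2 0 0.2;0.05 0 0 9 0 0 0;0.05 0 0 9 0 0 0;0.05 0 0 9 0 0 0;0.05 0 0 9 0 0 0;0.05 0 0 9 0 0 0;0.05 0 0 6 0 0 0;0.05 0 0 0 0 0 0"
}}

```text
clock: 12.3
tcp_pos: [0.5616, 0.0565, 0.0524]
orientation: [-0.545, 0.546, 0.451, -0.449]
wrist_force: [-0.2, -0.4, -0.3]
finger_gap: 0.0451
```

```bash
python3 -c "
from g import *
go(86,3,52.5,90)
grab('side','j');grab('wrist','j')"; python3 ln.py j 70 86
```

```text
now edge 139.2 3.2 z 52.4 clk 12.3 F [-0.2 -0.4 -0.3] gap 0.045135187590216404
shift tool mm [-0.2 -0.3 53.2] turn deg [ 0.21 -0.    0.01] shift after turn [-0.2 -0.1 53.2]
line x at y=mean 54.285420372739026 std 0.012850204046397432 slope rad 0.0005098720053987885 y range -33.69368908653792 37.197102420980755
```

View pics/j_wrist.png

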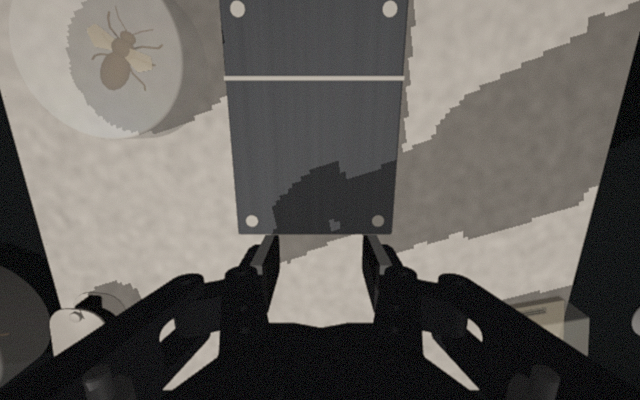

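View pics/j_side.png

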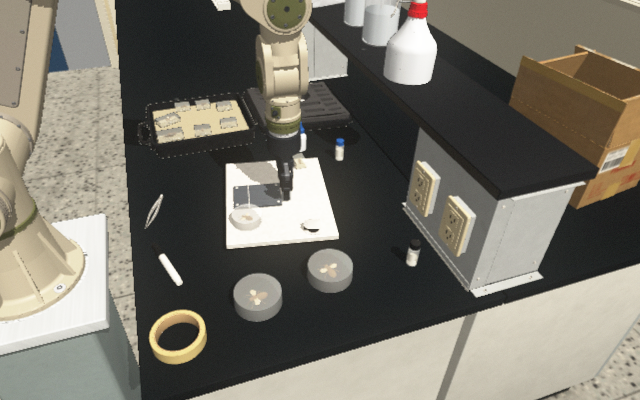

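The plate is square, the disc clears it by a good margin (gap between columns 182 and 225), and the line is at 54 mm. I push 44 mm more, then check against the edge itself.

Call:
{"op": "drive_tool", "data": {
  "plan": "0.05 0 0 7 0 0 0;0.05 0 0 7 0 0 0;0.05 0 0 7 0 0 0;0.05 0 0 7 0 0 0;0.05 0 0 6 0 0 0;0.05 0 0 6 0 0 0;0.05 0 0 4 0 0 0;0.05 0 0 0 0 0 0"
}}

```text
clock: 13.4
tcp_pos: [0.5168, 0.0652, 0.0524]
orientation: [-0.544, 0.547, 0.451, -0.449]
wrist_force: [0.2, 0.2, 0.1]
finger_gap: 0.0446
```

```bash
python3 -c "
from g import *
go(86,3,52.5,90)
grab('side','k');grab('wrist','k');grab('top','k')
p=cv2.imread('pics/k_side.png')[150:260,200:300]; cv2.imwrite('pics/k_crop.png',cv2.resize(p,None,fx=5,fy=5,interpolation=cv2.INTER_CUBIC))"; python3 ln.py k 70 86
```

```text
now edge 93.6 3.2 z 52.4 clk 13.4 F [0.2 0.2 0.1] gap 0.0445655920934699
shift tool mm [-0.2 -0.2  7.6] turn deg [ 0.32 -0.02  0.02] shift after turn [-0.2 -0.1  7.6]
line x at y=mean 8.822363148399418 std 0.016861692872873854 slope rad 0.0007478449522887043 y range -33.63355653569076 37.20044380298589
```

View pics/k_wrist.png

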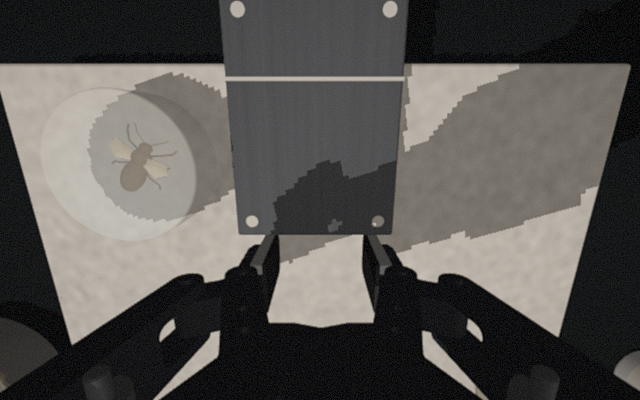

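View pics/k_crop.png

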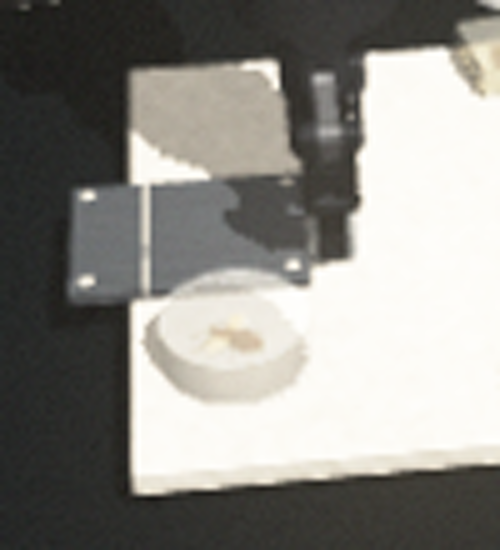

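The wrist view shows the near riser edge at row ~65 (columns 0–220 and 410–630) and the line at row 78. I compare them in the same picture.

```bash
python3 -c "
from g import *
p,d,c=load('k','wrist'); g=cv2.cvtColor(p,cv2.COLOR_RGB2GRAY).astype(int)
for u in (20,60,200,450,520,600,620):
    e=np.diff(g[40:90,u]); v=40+e.argmax()+.5; w=ray(c,u,v,.03)[:2]; print(u,v,((w-E)@X*1e3).round(1),((w-E)@Y*1e3).round(1))
"
```

```text
20 63.5 1.2 -134.9
60 62.5 0.8 -116.2
200 62.5 0.8 -51.5
450 62.5 0.9 64.2
520 63.5 1.3 96.7
600 62.5 0.9 133.7
620 62.5 0.9 143.0
```

The edge reads +1.0 mm and the line +8.8 mm in the same picture, so about 7.8 mm remain. I push it gently.

Call:
{"op": "drive_tool", "data": {
  "plan": "0.05 0 0 3 0 0 0;0.05 0 0 3 0 0 0;0.05 0 0 1.5 0 0 0;0.05 0 0 0 0 0 0;0.05 0 0 0 0 0 0"
}}

```text
clock: 14.18
tcp_pos: [0.51, 0.0665, 0.0522]
orientation: [-0.544, 0.547, 0.451, -0.448]
wrist_force: [1.5, 0.0, -0.2]
finger_gap: 0.0447
```

```bash
python3 -c "
from g import *
go(86,3,52.5,90)
grab('wrist','l')
p,d,c=load('l','wrist'); g=cv2.cvtColor(p,cv2.COLOR_RGB2GRAY).astype(int)
for u in (20,200,450,600):
    e=np.diff(g[40:100,u]); v=40+e.argmax()+.5; w=ray(c,u,v,.03)[:2]; print(u,v,((w-E)@X*1e3).round(1),((w-E)@Y*1e3).round(1))
"; python3 ln.py l 70 86
```

```text
now edge 86.7 3.1 z 52.2 clk 14.175 F [ 1.5  0.  -0.2] gap 0.04474469860469087
shift tool mm [-0.1 -0.3  0.7] turn deg [ 0.37 -0.04  0.02] shift after turn [-0.1 -0.3  0.7]
20 79.5 1.1 -136.6
200 78.5 0.8 -52.2
450 78.5 0.9 64.9
600 78.5 1.0 135.3
line x at y=mean 1.9438706870161815 std 0.02381485308797737 slope rad 0.0011089637442737422 y range -33.58094507314269 37.15149373193033
```

The line is within about 1 mm of the edge. I back off, rise, and check from above.

Call:
{"op": "drive_tool", "data": {
  "plan": "0.05 0 0 -5 0 0 0;0.05 0 0 -12 0 0 0;0.05 0 -30 0 0 0 0;0.05 0 -50 0 0 0 0;0.05 0 -50 -30 0 0 0;0.05 40 -30 -20 0 0 0;0.05 60 0 0 0 0 0;0.05 60 0 0 0 0 0"
}}

```text
clock: 15.22
tcp_pos: [0.6123, 0.2093, 0.217]
orientation: [-0.547, 0.549, 0.448, -0.446]
wrist_force: [1.1, -0.6, 0.2]
finger_gap: 0.0442
```

Call:
{"op": "drive_tool", "data": {
  "plan": "0.05 60 0 0 0 0 0;0.05 60 0 20 0 0 0;0.05 60 0 20 0 0 0;0.05 0 0 0 0 0 0;0.05 0 0 0 0 0 0"
}}

```text
clock: 15.85
tcp_pos: [0.6122, 0.3994, 0.2138]
orientation: [-0.546, 0.548, 0.449, -0.447]
wrist_force: [-0.1, 0.2, -0.4]
finger_gap: 0.045
```

```bash
python3 -c "
from g import *
from m import riser
p,d,c=grab('top','z'); grab('side','z')
s=monitor.get_state(); print(s['tcp_pos'],s['wrist_force'],s['clock'])
p=cv2.imread('pics/z_top.png')[130:310,190:420]; cv2.imwrite('pics/z_crop.png',cv2.resize(p,None,fx=3,fy=3,interpolation=cv2.INTER_CUBIC))
p=cv2.imread('pics/z_side.png')[120:270,190:370]; cv2.imwrite('pics/z_crop2.png',cv2.resize(p,None,fx=4,fy=4,interpolation=cv2.INTER_CUBIC))"
```

```text
[0.61222812 0.39846306 0.21410138] [ 0.09371707 -1.00812889  0.79377726] 15.95
```

View pics/z_crop.png

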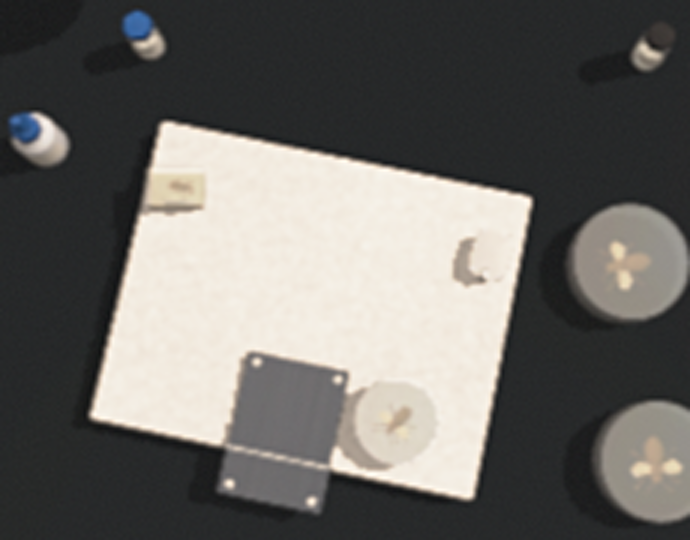

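View pics/z_crop2.png

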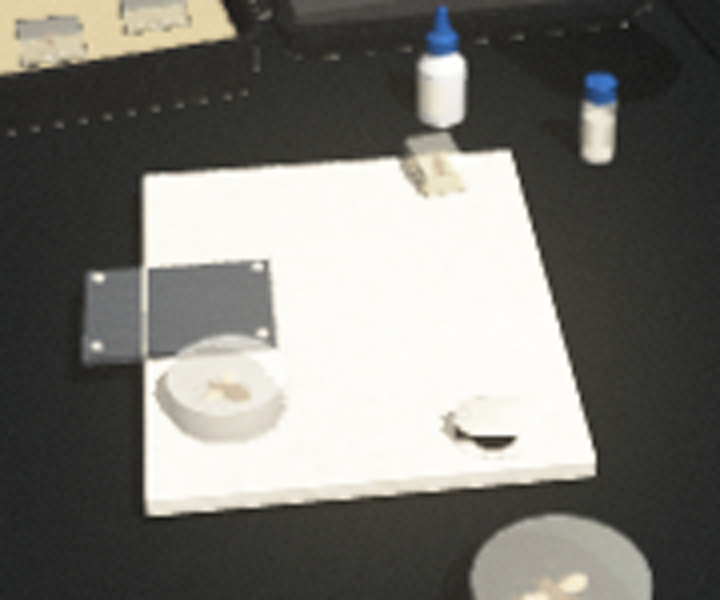

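Both views show the line lying on the near edge (top crop (228,447)–(330,468)), the disc at (395,423), and the block, loupe, vials and dropper in place. I do one number check of the disc's offset before handing in.

```bash
python3 -c "
from g import *
p,d,c=load('z','top')
for n,x,y,z in(('disc',395,423,.054),('lineL',228,447,.038),('lineR',330,468,.038),('FL',245,352,.038),('FR',350,374,.038)):
    w=ray(c,190+(x+.5)/3-.5,130+(y+.5)/3-.5,z)[:2]; print(n,((w-E)@X*1e3).round(1),((w-E)@Y*1e3).round(1))
"
```

```text
disc 44.4 -80.8
lineL 0.7 39.8
lineR 1.3 -39.6
FL 73.8 43.1
FR 74.0 -39.5
```

The disc is about 82 mm from the plate's centre line, the line is 1 mm from the edge, and the plate is square.

```bash
python3 -c "
from h import *
print(job.hand_in())"
```

```text
the job is handed in; nothing more can be done
None
```

The job is done and handed in at about 16 s of the 51 s allowed; no verdict was reported.

I pushed the 67 mm disc to the right with the two spread fingertips. I then went behind the plate and pushed its far end squarely toward the near edge until the scribed line lay over it. After that I withdrew the hand up and to the left.

**Last checks:**
- **Plate line:** it lies about 1 mm short of the near edge, in both the wrist view and the top view.
- **Squareness:** the plate is square to the edge within about 0.01 rad.
- **Disc:** its centre is about 82 mm from the plate's centre line, and it looked flat in both views.
- **Other things:** the block, loupe, vials and dropper looked unmoved by eye; I did not measure them.
- **Hand:** clear, with no contact force.

**One disagreement:** a rough side-camera reading of the disc's position was about 15 mm off the top-camera one. I relied on the top camera, which agreed with the finger positions.

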